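# Make up a machine kit and a hand-sewing kit

### The arm

A 7-joint arm with a two-finger parallel gripper is mounted at the origin on a cart in front of the work surface, level with it; the furniture and walls round the work are solid. World frame = base frame: x ahead of the robot, y to its left, z up, the work surface at z = 0. Lengths are in m, angles in rad, forces in N, time in s.
With the tool pointing down it reaches from about 0.4 to 0.9 m from the base axis. Payload 5.5 kg.
Tool frame: the origin (TCP) lies on the centre line of the jaws, within the pads' length; the fingertips stand 11 mm ahead of it and the grasp point (between the pads) lies 8 mm behind it; z points along the fingers, y is the line along which they close (so a half turn about z gives the same grasp; the last joint's range is limited). The gripper opens to 85 mm and grips with 20 to 120 N. Pads are 22 mm wide; open, the fingers measure 114 mm over their backs; the gripper's body (76 mm by 85 mm) begins 54 mm behind the grasp point. The pads swing forward as they close: fully open they stand 13 mm farther back than shut.
Start: joints at [-1.023, 0.501, -0.427, 1.55, 0.221, 1.138, -0.21], TCP at [0.183, 0.624, 0.242] pointing down, gripper open.
Joint ranges: [-2.88, 2.88], [-0.31, 2.03], [-1.54, 1.56], [0.2, 2.42], [-1.41, 4.55], [0.19, 2.02], [-2.57, 2.57]. Speed limits (rad/s): [2.57, 2.57, 3.14, 3.14, 3.14, 3.14, 3.14].

### API

Orientations are given as [roll, pitch, yaw] about the fixed x, y, z axes, in that order (R = Rz(yaw) Ry(pitch) Rx(roll)).
In Python, from plant import r gives the robot as it stands.
- The arm moves only by the tool servo_tool, never from a script. Its argument "commands" is a list of rows, each an object with "delta_pos": the shift along the world's x, y, z in mm, a list of three; "twist": the turn, a rotation vector about the world's x, y, z in degrees, a list of three; "hand": the finger opening in mm, from 0 to 85.4. A call has 1 to 5 rows; each row is the pose to reach, as a shift and turn from the pose commanded when the call began; what a row does not reach only later rows make up. A row lasts 1/10 s, in which the tool goes at most 50 mm and 8.59 degrees, less where a joint would pass 70% of its speed; a pose out of reach is approached as far as the arm can. A call with a gripper value outside its range is refused whole. The fingers move at their own pace and stop on an object; "squeeze" is the grip in N (left out, the last holds). Time passes only in rows, so rows that repeat a pose let the fingers close. It gives the time, the measured TCP pose, the force, the opening and the grip force at its end, in the units of the state.
- r.sense(): the state, without advancing time (a new reading comes with each control period).
- r.capture(name): name is "scene" or "top" or "wrist"; returns (picture, depth): 384x512x3 uint8, blue, green, red; 384x512 float32, m along the optical axis (not along the pixel's ray), 0 where there is no reading.
- r.get_calibration(name): a dict with "intrinsics" (3x3 intrinsics, pixels), "eye" and "attitude" of the camera in the world. Camera axes: x right, y up, looking along -z (the intrinsics and any distortion apply to the point x, -y, -z); pixel columns grow to the right and rows downward; lengths in m; the calibration is good to about 2 mm. A picture is of the moment at which its call begins: read the wrist's pose just before it. get_calibration takes no time and is no camera call; for the wrist camera it gives the pose at the moment of the call.
- r.close_job(): hands the job in; it is judged then, once.
The state is a dict: "clock": time; "qpos": joint angles; "joint_velocities": joint speeds; "joint_torque": joint torques, N m; "ee_pos": TCP position; "tool_rot": TCP orientation; "wrist_force": force on the tool from outside, world axes, zero at the start; "torque": the same for the moment, N m; "grip_width": finger opening in m; "grip_force": force on a finger pad.
Only numpy, scipy, OpenCV 4.12 (cv2) and the standard library are available. Lean on these libraries where they do the work, as an engineer would, in place of code of your own. Each camera call takes 0.05 s, during which the arm holds its last target. There are 200 camera calls.

### The job

Make up two sewing kits from the things on the table. In the tray with two compartments put the tall thread spool in the compartment next to the grip tab and the bobbin in the other; in the tray with three compartments put the squat wood-flanged spool next to the grip tab, the thimble in the middle and the sewing clip in the far compartment. Each thing stands upright (the clip lies flat, the way it lies now) on the floor of its compartment; do not push the rolled tape, the steel weight or the chalk about, and reach over or round the sewing machine, which stands 25 cm high between you and them.

Things in the scene. Friction and masses are not known exactly. Their poses are not given: they have to be found in the camera images.
- tray_two: Light wooden kit tray with two compartments, fixed to the table. Outside 86 mm (x) x 109 mm (y), walls and dividers 3 mm thick, 11 mm high, floor 3 mm above the table. Two compartments in a row along y, each 80 (x) x 50 mm (y) inside, centres at y = +26.5 (next to the tab) and -26.5 mm. A flat grip tab sticks out 17 mm at the +y end. Origin: centre of the underside; z up.
- tray_three: Light wooden kit tray with three compartments, fixed to the table. Outside 86 mm (x) x 162 mm (y), walls and dividers 3 mm thick, 11 mm high, floor 3 mm above the table. Three compartments in a row along y, each 80 (x) x 50 mm (y) inside, centres at y = +53 (next to the tab), 0 and -53 mm. A flat grip tab sticks out 17 mm at the +y end. Origin: centre of the underside; z up.
- tall_spool: Tall slim spool of dark thread with thin pale end flanges, standing, 29 mm across, 61 mm high, about 30 g. Origin: centre of the underside; own z axis up.
- squat_spool: Squat spool of thread with wooden end flanges, standing, 33 mm across, 36 mm high, about 30 g. Origin: centre of the underside; own z axis up.
- bobbin: Small flat machine bobbin with pale translucent flanges (a pale ring from above), lying on one flange, 20 mm across, 12 mm high, about 16 g. Origin: centre of the underside; own z axis up.
- thimble: Brass thimble standing on its rim, slightly tapered, 18 mm across at the foot, 22 mm high, about 16 g. Origin: centre of the underside; own z axis up.
- clip: Sewing clip (fabric clip), lying flat on the table, 11 mm wide (its x) x 34 mm long (its y) x 13 mm high, about 16 g; grip across the 11 mm width. Origin: centre of the underside; own z axis up.
- tape: Not for the kits: tape measure rolled into a disc, 52 mm across, 15 mm high. Origin: centre of the underside; own z axis up.
- steel_weight: Not for the kits: plain round steel pattern weight, 38 mm across, 15 mm high. Origin: centre of the underside; own z axis up.
- chalk: Not for the kits: flat piece of tailor's chalk, 31 mm (x) x 46 mm (y) x 9 mm high. Origin: centre of the underside; own z axis up.

How it is judged:
By the outcome, as a careful person would: the job done as asked, in the order asked, and still so for the second after the job is handed in, with the robot touching nothing.
It also fails if it takes over 109 s, if anything falls off the work surface, if the arm or the gripper's body presses on something with over 40 N, if the wrist force passes 120 N, or if a joint passes its speed limit or range.

## Working session

There is one attempt and no reset: what is moved stays moved. The work goes in short steps, Python scripts to look and compute and a tool call to move; the robot and the scene stay as the last step left them, time stands still between calls to the robot, and variables do not carry over. Pictures are saved under pics/ and viewed, at most 14 in all, crops included, and the job is handed in when it is done.

Besides the shell and the picture viewer there is one more tool, called after "Call:" by a JSON object that holds its "method" and its "body", one argument or row to a line. servo_tool: Moves the arm, as the interface text tells. Its arguments: {"type":"object","properties":{"commands":{"type":"array","items":{"type":"object","properties":{"delta_pos":{"type":"array","items":{"type":"number"}},"twist":{"type":"array","items":{"type":"number"}},"hand":{"type":"number"}}}},"squeeze":{"type":"number"}},"required":["commands"]}

```bash
ls; mkdir -p pics
python3 - <<'E'
from plant import r
import cv2,numpy as np
s=r.sense();print({k:np.round(v,3) for k,v in s.items()})
for n in("scene","top"):
    c=r.get_calibration(n);print(n,c)
    im,d=r.capture(n);cv2.imwrite(f"pics/{n}0.png",im);np.save(f"{n}0.npy",d)
E
```

```text
pics
{'clock': np.float64(0.0), 'qpos': array([-1.023,  0.502, -0.427,  1.551,  0.221,  1.138, -0.21 ]), 'joint_velocities': array([-0.002,  0.001,  0.002,  0.   , -0.001, -0.001,  0.001]), 'joint_torque': array([ 0.0000e+00, -5.6952e+01, -5.8170e+00, -2.8094e+01,  1.1000e-02,
        1.2000e-02, -0.0000e+00]), 'ee_pos': array([0.183, 0.623, 0.241]), 'tool_rot': array([-3.14 , -0.   ,  2.857]), 'wrist_force': array([-0.44 , -0.494,  0.633]), 'torque': array([ 0.032, -0.055,  0.051]), 'grip_force': np.float64(0.0), 'grip_width': np.float64(0.085)}
scene {'intrinsics': array([[364.19153576,   0.        , 263.2823509 ],
       [  0.        , 364.19153576, 191.6988679 ],
       [  0.        ,   0.        ,   1.        ]]), 'eye': array([ 0.2369441, -0.4428045,  0.5915606]), 'attitude': array([ 0.8620956 ,  0.01628748, -0.65623422])}
top {'intrinsics': array([[458.73964266,   0.        , 255.28684425],
       [  0.        , 458.73964266, 199.17933988],
       [  0.        ,   0.        ,   1.        ]]), 'eye': array([0.48628122, 0.09554003, 1.03821963]), 'attitude': array([ 0.13711146, -0.01102224, -1.54767991])}
```

View pics/scene0.png

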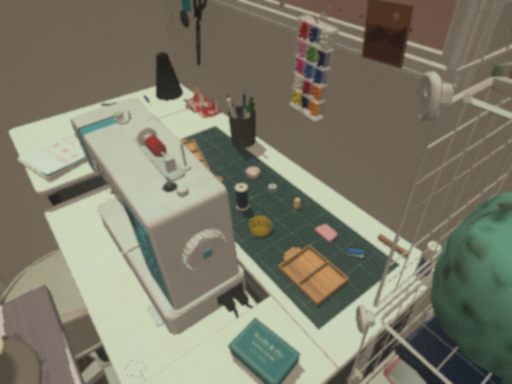

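View pics/top0.png

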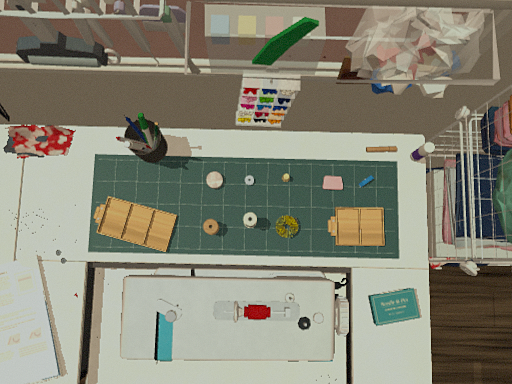

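The top view has +y to the left and +x up. In pixels:
- Two-compartment tray (360,227), with its tab on the left.
- Three-compartment tray (138,224), tilted, with its tab on the left.
- Squat spool (211,226), tall spool (250,219), tape (287,226).
- Weight (214,180), bobbin (249,181), thimble (286,177), chalk (333,183), clip (366,182).

The machine fills rows 275-360.

```bash
cat > h.py <<'E'
import cv2,numpy as np
from scipy.spatial.transform import Rotation as R
def cal(c): return c["intrinsics"],np.array(c["eye"]),R.from_euler("xyz",c["attitude"]).as_matrix()
def ray(c,uv,z):
    K,e,A=cal(c);uv=np.atleast_2d(uv).astype(float)
    d=np.c_[(uv[:,0]-K[0,2])/K[0,0],-(uv[:,1]-K[1,2])/K[1,1],-np.ones(len(uv))]@A.T
    return e+d*((z-e[2])/d[:,2])[:,None]
def cloud(c,D):
    K,e,A=cal(c);v,u=np.mgrid[:D.shape[0],:D.shape[1]]
    P=np.stack([(u-K[0,2])/K[0,0]*D,-(v-K[1,2])/K[1,1]*D,-D],-1)@A.T+e
    P[D==0]=np.nan;return P
E
python3 - <<'E'
from h import *
from plant import r
c=r.get_calibration("top");D=np.load("top0.npy");P=cloud(c,D);im=cv2.imread("pics/top0.png")
mat=np.median(P[200:206,310:325],axis=(0,1));print("mat",mat,"std",np.nanstd(P[195:206,310:325,2]))
hsv=cv2.cvtColor(im,cv2.COLOR_BGR2HSV);print("mat hsv",hsv[203,315])
objs=dict(weight=(214,180,15,.015),bobbin=(249,181,9,.012),thimble=(286,177,9,.022),chalk=(333,183,16,.009),clip=(366,182,12,.013),squat=(211,226,13,.036),tall=(250,219,15,.061),tape=(287,226,17,.015),two=(357,227,34,.011),three=(136,224,46,.011))
for n,(u,v,w,h) in objs.items():
    ys,xs=slice(v-w,v+w+1),slice(u-w,u+w+1)
    z=P[ys,xs,2]; 
    roi=cv2.absdiff(im[ys,xs],np.full_like(im[ys,xs],im[203,315])).max(-1)>45
    k,l,st,ce=cv2.connectedComponentsWithStats(roi.astype(np.uint8));i=1+np.argmax(st[1:,4]);m=l==i
    cen=ce[i]+[u-w,v-w];p=ray(c,cen,h)[0]
    vv,uu=np.nonzero(m);q=ray(c,np.c_[uu+u-w,vv+v-w],h)[:,:2].astype(np.float32)
    b=cv2.minAreaRect(q*1000)
    t=P[ys,xs][m&(z>h*.6)]
    print(n,"cent",np.round(p[:2],4),"rect",np.round(np.r_[b[0],b[1],b[2]],1),"depth>.6h",np.round(np.median(t,axis=0),4) if len(t) else None,len(t),st[i,4])
# machine height map
for v in range(250,380,12): print(v,np.round(P[v,[130,180,230,280,330,345]][:, :],2)[:,[0,2]].tolist())
print(np.round(P[300,[110,120,130,330,340,350]],2).tolist())
E
```

```text
mat [ 0.62556173 -0.05411369 -0.00066135] std 0.0018468993776813616
mat hsv [76 72 92]
weight cent [0.6709 0.1817] rect [671.6 180.9  36.8  38.5   1.5] depth>.6h [0.6698 0.1818 0.0136] 210 233
bobbin cent [0.6722 0.1023] rect [672.9 101.7  20.8  20.4   1.4] depth>.6h [0.6719 0.1028 0.0106] 57 79
thimble cent [0.6787 0.0211] rect [678.8  21.8  18.4  13.5   0.8] depth>.6h [0.6796 0.0195 0.0194] 34 49
chalk cent [ 0.6715 -0.0873] rect [671.8 -88.1  47.5  32.3  85.6] depth>.6h [ 0.6708 -0.0877  0.0078] 218 273
clip cent [ 0.6765 -0.1631] rect [ 675.4 -163.1   11.    35.4   36.7] depth>.6h [ 0.6789 -0.1671  0.0107] 42 63
squat cent [0.5628 0.1849] rect [562.1 185.2  32.9  30.6   2. ] depth>.6h [0.5632 0.1847 0.0352] 167 186
tall cent [0.5776 0.0989] rect [577.3  98.2  32.2  29.9   1.4] depth>.6h [0.5785 0.0984 0.06  ] 131 176
tape cent [0.5699 0.016 ] rect [570.2  18.3  44.3  48.6  33.6] depth>.6h [0.5643 0.0172 0.0133] 86 264
two cent [ 0.5732 -0.1439] rect [ 572.4 -140.8   87.8  127.6    1.1] depth>.6h [ 0.5675 -0.1264  0.0093] 397 2028
three cent [0.5678 0.3557] rect [569.3 359.4 181.8
[... 465 characters left out ...]
3, 0.23], [0.43, 0.22], [0.42, 0.16]]
310 [[0.4, 0.24], [0.4, 0.24], [0.41, 0.24], [0.41, 0.23], [0.41, 0.22], [0.4, 0.17]]
322 [[0.38, 0.24], [0.38, 0.24], [0.38, 0.23], [0.39, 0.23], [0.39, 0.22], [0.38, 0.18]]
334 [[0.36, 0.24], [0.36, 0.24], [0.36, 0.23], [0.37, 0.23], [0.37, 0.22], [0.36, 0.16]]
346 [[0.34, 0.24], [0.34, 0.24], [0.35, 0.24], [0.35, 0.23], [0.35, 0.22], [0.3, -0.05]]
358 [[0.32, 0.24], [0.32, 0.23], [0.33, 0.23], [0.33, 0.23], [0.33, 0.22], [0.27, -0.05]]
370 [[0.24, -0.05], [0.24, -0.05], [0.24, -0.05], [0.24, -0.05], [0.25, -0.05], [0.25, -0.05]]
[[0.39, 0.42, -0.05], [0.39, 0.4, -0.05], [0.42, 0.3, 0.24], [0.42, -0.05, 0.22], [0.42, -0.07, 0.16], [0.41, -0.13, -0.03]]
```

Run:
```python
import cv2
im=cv2.imread("pics/top0.png")[150:265,85:405]
cv2.imwrite("pics/crop.png",cv2.resize(im,(800,288),interpolation=cv2.INTER_CUBIC))
from plant import r
w,d=r.capture("wrist");cv2.imwrite("pics/w0.png",w);print(r.get_calibration("wrist"))
```

```text
{'intrinsics': array([[298.36105113,   0.        , 257.55539983],
       [  0.        , 298.36105113, 190.33570035],
       [  0.        ,   0.        ,   1.        ]]), 'eye': array([0.11416508, 0.64318639, 0.37242699]), 'attitude': array([-2.83477916e-01,  1.98936073e-04,  1.28653896e+00])}
```

View pics/crop.png

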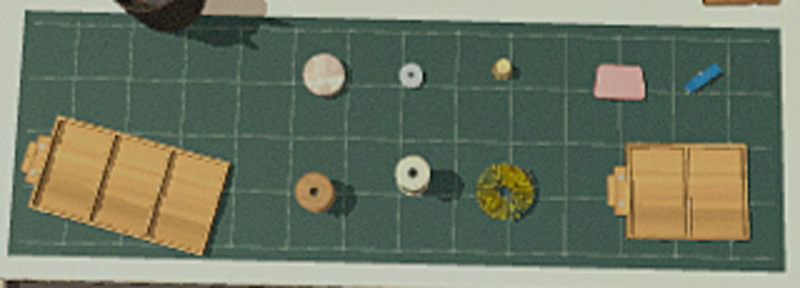

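View pics/w0.png

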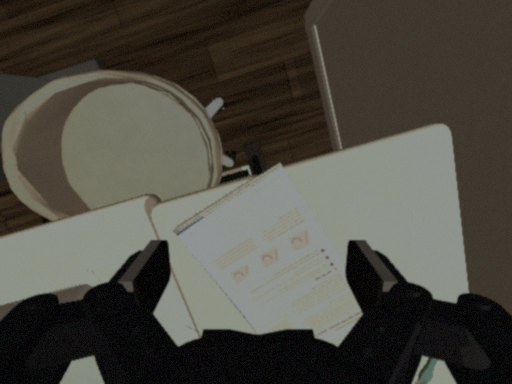

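The crops show the tray corners clearly: tray two is square to the world, tray three is turned about -14°. The clip's long axis lies at about -53°. The wrist picture shows only the table edge. I'll compute the tray poses and start moving round the end of the machine.

Run:
```python
from h import *
from plant import r
c=r.get_calibration("top")
off=np.array([85,150])
for n,q,L in(("two",[(627,143),(747,144),(748,240),(627,239)],[26.5,-26.5]),("three",[(60,117),(230,163),(205,255),(30,207)],[53,0,-53])):
    P=ray(c,np.array(q)/2.5+off-.3,.011)[:,:2]*1000
    cen=P.mean(0);y=(P[0]+P[3]-P[1]-P[2]);y/=np.linalg.norm(y)
    print(n,cen.round(1),"yaw",np.degrees(np.arctan2(-y[0],y[1])).round(1),"sides",np.linalg.norm(P-np.roll(P,-1,0),axis=1).round(0),[(cen+l*y).round(1) for l in L])
```

```text
two [ 572.7 -148.4] yaw 0.9 sides [109.  87. 108.  86.] [array([ 572.3, -121.9]), array([ 573.2, -174.9])]
three [566.2 350.5] yaw -13.8 sides [159.  85. 163.  84.] [array([578.8, 401.9]), array([566.2, 350.5]), array([553.5, 299. ])]
```

Call:
{"method": "servo_tool", "body": {
  "commands": [
    {"delta_pos": [48, 0, 0], "twist": [0, 0, -5], "hand": 85},
    {"delta_pos": [95, -5, 0], "twist": [0, 0, -10], "hand": 85},
    {"delta_pos": [142, -15, 0], "twist": [0, 0, -15], "hand": 85},
    {"delta_pos": [188, -30, 0], "twist": [0, 0, -20], "hand": 85},
    {"delta_pos": [232, -50, 0], "twist": [0, 0, -25], "hand": 85}
  ]
}}

```text
clock: 0.65
ee_pos: [0.4162, 0.5733, 0.2417]
tool_rot: [-3.141, -0.0, 2.417]
wrist_force: [0.1, 1.2, -1.3]
grip_width: 0.0852
grip_force: 0.0
```

Call:
{"method": "servo_tool", "body": {
  "commands": [
    {"delta_pos": [40, -30, 0], "twist": [0, 0, -5], "hand": 70},
    {"delta_pos": [75, -65, 0], "twist": [0, 0, -10], "hand": 60},
    {"delta_pos": [105, -100, 0], "twist": [0, 0, -15], "hand": 50},
    {"delta_pos": [130, -140, 0], "twist": [0, 0, -20], "hand": 50},
    {"delta_pos": [150, -185, 0], "twist": [0, 0, -25], "hand": 50}
  ]
}}

```text
clock: 1.15
ee_pos: [0.5657, 0.3874, 0.2416]
tool_rot: [-3.141, -0.0, 1.981]
wrist_force: [1.7, -0.1, 0.6]
grip_width: 0.0496
grip_force: 0.0
```

Call:
{"method": "servo_tool", "body": {
  "commands": [
    {"delta_pos": [2, -49, 0], "twist": [0, 0, -4]},
    {"delta_pos": [4, -98, 0], "twist": [0, 0, -8]},
    {"delta_pos": [6, -145, -12], "twist": [0, 0, -12]},
    {"delta_pos": [8, -190, -30], "twist": [0, 0, -16]},
    {"delta_pos": [10, -232, -50], "twist": [0, 0, -20]}
  ]
}}

```text
schema error: expected keys delta_pos, twist, hand
```

Call:
{"method": "servo_tool", "body": {
  "commands": [
    {"delta_pos": [2, -40, -20], "twist": [0, 0, -2]},
    {"delta_pos": [2, -57, -50], "twist": [0, 0, -2.5]},
    {"delta_pos": [2, -57, -70], "twist": [0, 0, -2.5]}
  ]
}}

```text
schema error: expected keys delta_pos, twist, hand
```

Run:
```python
from h import *
from plant import r
s=r.sense();print(s["ee_pos"],s["tool_rot"],s["qpos"].round(2))
c=r.get_calibration("wrist");w,d=r.capture("wrist");cv2.imwrite("pics/w1.png",w);np.save("w1.npy",d)
import pickle;pickle.dump(c,open("w1.pkl","wb"));print(c)
s,_=r.capture("scene");cv2.imwrite("pics/s1.png",s)
```

```text
[0.56565959 0.38738043 0.24162121] [-3.14127299e+00 -2.33875023e-04  1.98058661e+00] [-0.54  0.54 -0.15  1.46  0.08  1.15 -0.29]
{'intrinsics': array([[298.36105113,   0.        , 257.55539983],
       [  0.        , 298.36105113, 190.33570035],
       [  0.        ,   0.        ,   1.        ]]), 'eye': array([0.53721644, 0.45232269, 0.37255495]), 'attitude': array([-2.82398457e-01, -3.43260222e-04,  4.10329609e-01])}
```

View pics/w1.png

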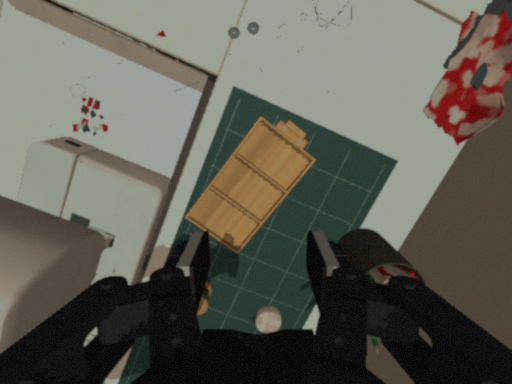

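The moves were refused because each row needs "hand". Even so, the wrist view shows all of tray three, with corners (262,117), (315,160), (239,249) and (187,216) and the tab at (292,133), which checks its pose.

Call:
{"method": "servo_tool", "body": {
  "commands": [
    {"delta_pos": [2, -49, 0], "twist": [0, 0, -4], "hand": 50},
    {"delta_pos": [4, -98, 0], "twist": [0, 0, -8], "hand": 50},
    {"delta_pos": [6, -145, -12], "twist": [0, 0, -12], "hand": 50},
    {"delta_pos": [8, -190, -30], "twist": [0, 0, -16], "hand": 50},
    {"delta_pos": [10, -232, -50], "twist": [0, 0, -20], "hand": 50}
  ]
}}

```text
clock: 1.75
ee_pos: [0.5748, 0.1547, 0.1923]
tool_rot: [3.14, 0.0, 1.632]
wrist_force: [0.5, 0.1, 0.2]
grip_width: 0.0499
grip_force: 0.0
```

Call:
{"method": "servo_tool", "body": {
  "commands": [
    {"delta_pos": [2, -40, -20], "twist": [0, 0, -2], "hand": 50},
    {"delta_pos": [2, -57, -50], "twist": [0, 0, -2.5], "hand": 50},
    {"delta_pos": [2, -57, -70], "twist": [0, 0, -2.5], "hand": 50}
  ]
}}

```text
clock: 2.05
ee_pos: [0.5758, 0.0947, 0.1205]
tool_rot: [-3.14, 0.003, 1.585]
wrist_force: [-0.5, 0.2, -0.4]
grip_width: 0.0502
grip_force: 0.0
```

Run:
```python
from h import *
from plant import r
import pickle
c=pickle.load(open("w1.pkl","rb"))
P=ray(c,[(262,117),(315,160),(239,249),(187,216)],.011)[:,:2]*1000;print("three",P.round(0).tolist(),P.mean(0).round(1))
y=P[0]+P[1]-P[2]-P[3];print(np.degrees(np.arctan2(-y[0],y[1])))
s=r.sense();print(s["ee_pos"],s["tool_rot"],s["qpos"].round(2))
c=r.get_calibration("wrist");w,d=r.capture("wrist");cv2.imwrite("pics/w2.png",w);np.save("w2.npy",d)
pickle.dump(c,open("w2.pkl","wb"))
```

```text
three [[548.0, 441.0], [628.0, 420.0], [589.0, 271.0], [509.0, 288.0]] [568.7 355. ]
-14.547333316218669
[0.57583455 0.09471812 0.1204808 ] [-3.13963432e+00  2.73542964e-03  1.58540807e+00] [-0.21  0.5  -0.    1.83  0.    0.82 -0.2 ]
```

View pics/w2.png

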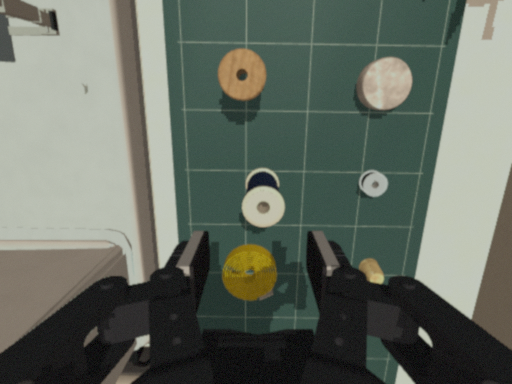

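The wrist view shows the tall spool's top at (263,206), the squat at (242,74), the bobbin at (374,184), the weight at (390,83), the thimble at (371,271) and the tape at (250,272).

Run:
```python
from h import *
import pickle
c=pickle.load(open("w2.pkl","rb"))
for n,u,v,z in(("tall",263,206,.061),("squat",242,74,.036),("bobbin",374.5,184,.012),("weight",391,83,.015),("tape",250,272,.015)): print(n,(ray(c,(u,v),z)[0,:2]*1000).round(1))
P=cloud(c,np.load("w2.npy"));print(P[200,250]*1000, P[150,210]*1000)
```

```text
tall [579.2  99.1]
squat [563.7 184.4]
bobbin [672.5 102.7]
weight [673.8 181.6]
tape [569.9  20.2]
[570.42876811 103.08685658  60.44652444] [5.34899217e+02 1.27082853e+02 6.50455771e-02]
```

Call:
{"method": "servo_tool", "body": {
  "commands": [
    {"delta_pos": [2, -1, -35], "twist": [0, 0, 0], "hand": 50},
    {"delta_pos": [2, -1, -70], "twist": [0, 0, 0], "hand": 50},
    {"delta_pos": [2, -1, -88], "twist": [0, 0, 0], "hand": 50},
    {"delta_pos": [2, -1, -88], "twist": [0, 0, 0], "hand": 50}
  ]
}}

```text
clock: 2.5
ee_pos: [0.576, 0.0993, 0.0317]
tool_rot: [-3.136, 0.001, 1.593]
wrist_force: [-0.3, 0.9, 0.3]
grip_width: 0.0504
grip_force: 0.0
```

Call:
{"method": "servo_tool", "body": {
  "squeeze": 30,
  "commands": [
    {"delta_pos": [0, 0, 0], "twist": [0, 0, 0], "hand": 20},
    {"delta_pos": [0, 0, 0], "twist": [0, 0, 0], "hand": 20},
    {"delta_pos": [0, 0, 0], "twist": [0, 0, 0], "hand": 20},
    {"delta_pos": [0, 0, 0], "twist": [0, 0, 0], "hand": 20},
    {"delta_pos": [0, 0, 0], "twist": [0, 0, 0], "hand": 20}
  ]
}}

```text
clock: 3.0
ee_pos: [0.5796, 0.0991, 0.0357]
tool_rot: [3.139, -0.001, 1.591]
wrist_force: [-1.4, 0.1, 6.1]
grip_width: 0.0287
grip_force: 30.1
```

Call:
{"method": "servo_tool", "body": {
  "commands": [
    {"delta_pos": [0, 0, 30], "twist": [0, 0, 0], "hand": 20},
    {"delta_pos": [0, 0, 70], "twist": [0, 0, 0], "hand": 20},
    {"delta_pos": [0, -40, 80], "twist": [0, 0, 0], "hand": 20},
    {"delta_pos": [-2, -85, 80], "twist": [0, 0, 0], "hand": 20},
    {"delta_pos": [-4, -130, 80], "twist": [0, 0, 0], "hand": 20}
  ]
}}

```text
clock: 3.5
ee_pos: [0.5751, -0.0321, 0.1155]
tool_rot: [3.139, 0.0, 1.593]
wrist_force: [0.6, -0.3, 0.2]
grip_width: 0.0283
grip_force: 29.8
```

Call:
{"method": "servo_tool", "body": {
  "commands": [
    {"delta_pos": [-1, -40, 0], "twist": [0, 0, 0], "hand": 20},
    {"delta_pos": [-2, -75, 0], "twist": [0, 0, 0], "hand": 20},
    {"delta_pos": [-3, -91, 0], "twist": [0, 0, 0], "hand": 20},
    {"delta_pos": [-3, -91, 0], "twist": [0, 0, 0], "hand": 20},
    {"delta_pos": [-3, -91, 0], "twist": [0, 0, 0], "hand": 20}
  ]
}}

```text
clock: 4.0
ee_pos: [0.5717, -0.1205, 0.1143]
tool_rot: [-3.142, -0.001, 1.592]
wrist_force: [-0.3, -0.6, 0.1]
grip_width: 0.0281
grip_force: 29.8
```

Run:
```python
from h import *
from plant import r
import pickle
s=r.sense();print(s["ee_pos"],s["tool_rot"],s["grip_width"],s["wrist_force"])
c=r.get_calibration("wrist");w,d=r.capture("wrist");cv2.imwrite("pics/w3.png",w)
pickle.dump(c,open("w3.pkl","wb"))
```

```text
[ 0.57169328 -0.12050089  0.11425933] [-3.14157816e+00 -1.37266199e-03  1.59225029e+00] 0.028132673964710423 [-0.32994031 -0.6052995   0.10326332]
```

View pics/w3.png

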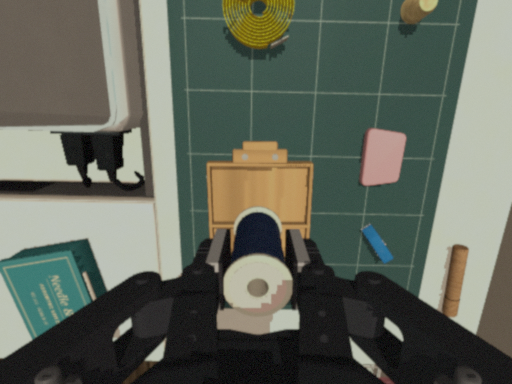

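The spool is held upright over tray two. The tray's tab-end corners are at (208,164) and (312,164), the divider runs near row 226, and the clip lies from (366,228) to (388,260).

Run:
```python
from h import *
import pickle
c=pickle.load(open("w3.pkl","rb"))
print((ray(c,[(208,164),(312,164),(210,226),(310,226)],.011)[:,:2]*1000).round(1).tolist())
print((ray(c,[(366,228),(388,260),(377,244)],.012)[:,:2]*1000).round(1).tolist())
```

```text
[[531.6, -96.5], [614.5, -94.7], [532.0, -149.8], [616.6, -147.9]]
[[663.8, -148.3], [686.7, -178.0], [675.1, -162.9]]
```

Call:
{"method": "servo_tool", "body": {
  "commands": [
    {"delta_pos": [1, -2, -40], "twist": [0, 0, 0], "hand": 20},
    {"delta_pos": [1, -2, -62], "twist": [0, 0, 0], "hand": 20},
    {"delta_pos": [1, -2, -73], "twist": [0, 0, 0], "hand": 20},
    {"delta_pos": [1, -2, -74], "twist": [0, 0, 0], "hand": 20},
    {"delta_pos": [1, -2, -74], "twist": [0, 0, 0], "hand": 20}
  ]
}}

```text
clock: 4.55
ee_pos: [0.5732, -0.1228, 0.0406]
tool_rot: [3.141, -0.001, 1.593]
wrist_force: [0.3, 0.4, -0.2]
grip_width: 0.0284
grip_force: 30.0
```

Lower slowly to contact.

Call:
{"method": "servo_tool", "body": {
  "commands": [
    {"delta_pos": [0, 0, -1], "twist": [0, 0, 0], "hand": 20},
    {"delta_pos": [0, 0, -2], "twist": [0, 0, 0], "hand": 20},
    {"delta_pos": [0, 0, -2], "twist": [0, 0, 0], "hand": 20}
  ]
}}

```text
clock: 4.85
ee_pos: [0.5729, -0.1242, 0.0388]
tool_rot: [3.141, 0.0, 1.591]
wrist_force: [0.3, 0.3, -1.0]
grip_width: 0.0282
grip_force: 30.0
```

Call:
{"method": "servo_tool", "body": {
  "commands": [
    {"delta_pos": [0, 0, -1], "twist": [0, 0, 0], "hand": 20},
    {"delta_pos": [0, 0, -2], "twist": [0, 0, 0], "hand": 20},
    {"delta_pos": [0, 0, -2], "twist": [0, 0, 0], "hand": 20}
  ]
}}

```text
clock: 5.15
ee_pos: [0.573, -0.1244, 0.0382]
tool_rot: [3.141, 0.0, 1.591]
wrist_force: [-4.8, 2.0, 13.7]
grip_width: 0.0285
grip_force: 31.5
```

Call:
{"method": "servo_tool", "body": {
  "commands": [
    {"delta_pos": [0, 0, 1], "twist": [0, 0, 0], "hand": 28},
    {"delta_pos": [0, 0, 1], "twist": [0, 0, 0], "hand": 35},
    {"delta_pos": [0, 0, 1], "twist": [0, 0, 0], "hand": 50},
    {"delta_pos": [0, 0, 1], "twist": [0, 0, 0], "hand": 50}
  ]
}}

```text
clock: 5.55
ee_pos: [0.5725, -0.1242, 0.0371]
tool_rot: [-3.141, -0.0, 1.591]
wrist_force: [0.5, 0.4, 0.3]
grip_width: 0.0503
grip_force: 0.0
```

Call:
{"method": "servo_tool", "body": {
  "commands": [
    {"delta_pos": [0, 0, 20], "twist": [0, 0, 0], "hand": 50},
    {"delta_pos": [0, 0, 55], "twist": [0, 0, 0], "hand": 50},
    {"delta_pos": [0, 0, 90], "twist": [0, 0, 0], "hand": 50},
    {"delta_pos": [10, 40, 90], "twist": [0, 0, 0], "hand": 50},
    {"delta_pos": [30, 85, 90], "twist": [0, 0, 0], "hand": 50}
  ]
}}

```text
clock: 6.05
ee_pos: [0.6029, -0.0418, 0.1289]
tool_rot: [3.14, 0.002, 1.585]
wrist_force: [1.3, 0.3, -0.9]
grip_width: 0.0505
grip_force: 0.0
```

Call:
{"method": "servo_tool", "body": {
  "commands": [
    {"delta_pos": [15, 40, 0], "twist": [0, 0, 0], "hand": 45},
    {"delta_pos": [30, 85, 0], "twist": [0, 0, 0], "hand": 40},
    {"delta_pos": [50, 125, -20], "twist": [0, 0, 0], "hand": 36},
    {"delta_pos": [69, 141, -45], "twist": [0, 0, 0], "hand": 36},
    {"delta_pos": [69, 141, -50], "twist": [0, 0, 0], "hand": 36}
  ]
}}

```text
clock: 6.55
ee_pos: [0.6707, 0.1072, 0.0735]
tool_rot: [-3.138, -0.002, 1.598]
wrist_force: [-0.4, -0.3, -0.0]
grip_width: 0.0362
grip_force: 0.0
```

Run:
```python
from h import *
from plant import r
s=r.sense();print(s["ee_pos"],s["tool_rot"],s["grip_width"],s["wrist_force"])
w,d=r.capture("wrist")
t,_=r.capture("scene");cv2.imwrite("pics/m4.png",np.hstack([w,cv2.resize(t[140:332,200:456],(512,384))])[:, :])
i=cv2.imread("pics/m4.png");cv2.imwrite("pics/m4.png",cv2.resize(i,(800,300)))
```

```text
[0.6707199  0.10719333 0.07350945] [-3.13796550e+00 -2.06756721e-03  1.59756841e+00] 0.036206379893765815 [-0.40698317 -0.287947   -0.02458179]
```

View pics/m4.png

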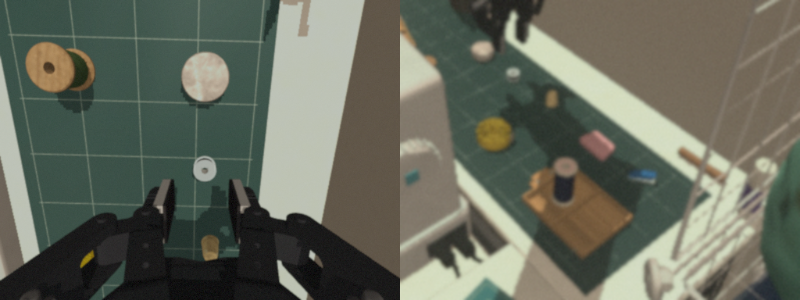

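The tall spool stands in tray two's tab compartment. The bobbin at (204,168) sits between the fingers.

Call:
{"method": "servo_tool", "body": {
  "commands": [
    {"delta_pos": [0, 0, -25], "twist": [0, 0, 0], "hand": 36},
    {"delta_pos": [0, 0, -45], "twist": [0, 0, 0], "hand": 36},
    {"delta_pos": [0, 0, -50], "twist": [0, 0, 0], "hand": 36},
    {"delta_pos": [0, 0, -50], "twist": [0, 0, 0], "hand": 36},
    {"delta_pos": [0, 0, -50], "twist": [0, 0, 0], "hand": 36}
  ]
}}

```text
clock: 7.15
ee_pos: [0.6725, 0.1009, 0.0289]
tool_rot: [3.14, 0.0, 1.59]
wrist_force: [0.4, 0.4, 0.1]
grip_width: 0.0362
grip_force: 0.0
```

Call:
{"method": "servo_tool", "body": {
  "commands": [
    {"delta_pos": [0, 2, -9], "twist": [0, 0, 0], "hand": 30},
    {"delta_pos": [0, 2, -13], "twist": [0, 0, 0], "hand": 30},
    {"delta_pos": [0, 2, -13], "twist": [0, 0, 0], "hand": 30}
  ]
}}

```text
clock: 7.45
ee_pos: [0.6709, 0.104, 0.0136]
tool_rot: [-3.14, 0.0, 1.592]
wrist_force: [-0.4, 0.1, -0.7]
grip_width: 0.0301
grip_force: 0.0
```

Call:
{"method": "servo_tool", "body": {
  "squeeze": 25,
  "commands": [
    {"delta_pos": [0, 0, 0], "twist": [0, 0, 0], "hand": 12},
    {"delta_pos": [0, 0, 0], "twist": [0, 0, 0], "hand": 12},
    {"delta_pos": [0, 0, 0], "twist": [0, 0, 0], "hand": 12},
    {"delta_pos": [0, 0, 0], "twist": [0, 0, 0], "hand": 12}
  ]
}}

```text
clock: 7.85
ee_pos: [0.6717, 0.1038, 0.0144]
tool_rot: [3.141, -0.0, 1.591]
wrist_force: [0.2, -0.2, -0.0]
grip_width: 0.0188
grip_force: 24.4
```

Call:
{"method": "servo_tool", "body": {
  "commands": [
    {"delta_pos": [0, 0, 30], "twist": [0, 0, 0], "hand": 12},
    {"delta_pos": [0, 0, 75], "twist": [0, 0, 0], "hand": 12},
    {"delta_pos": [-5, -35, 105], "twist": [0, 0, 0], "hand": 12},
    {"delta_pos": [-15, -80, 105], "twist": [0, 0, 0], "hand": 12},
    {"delta_pos": [-30, -125, 105], "twist": [0, 0, 0], "hand": 12}
  ]
}}

```text
clock: 8.35
ee_pos: [0.6431, -0.0219, 0.1215]
tool_rot: [3.137, 0.0, 1.593]
wrist_force: [-0.4, 0.1, -0.8]
grip_width: 0.0188
grip_force: 24.5
```

Call:
{"method": "servo_tool", "body": {
  "commands": [
    {"delta_pos": [-18, -43, 0], "twist": [0, 0, 0], "hand": 12},
    {"delta_pos": [-36, -86, 0], "twist": [0, 0, 0], "hand": 12},
    {"delta_pos": [-54, -128, 0], "twist": [0, 0, 0], "hand": 12},
    {"delta_pos": [-68, -154, -20], "twist": [0, 0, 0], "hand": 12},
    {"delta_pos": [-68, -155, -40], "twist": [0, 0, 0], "hand": 12}
  ]
}}

```text
clock: 8.85
ee_pos: [0.5712, -0.1836, 0.0799]
tool_rot: [3.141, 0.004, 1.583]
wrist_force: [0.6, 0.6, -0.2]
grip_width: 0.019
grip_force: 24.5
```

Call:
{"method": "servo_tool", "body": {
  "commands": [
    {"delta_pos": [0, 0, -25], "twist": [0, 0, 0], "hand": 12},
    {"delta_pos": [0, 0, -45], "twist": [0, 0, 0], "hand": 12},
    {"delta_pos": [0, 0, -50], "twist": [0, 0, 0], "hand": 12},
    {"delta_pos": [0, 0, -50], "twist": [0, 0, 0], "hand": 12},
    {"delta_pos": [0, 0, -50], "twist": [0, 0, 0], "hand": 12}
  ]
}}

```text
clock: 9.35
ee_pos: [0.5744, -0.1763, 0.0303]
tool_rot: [3.14, 0.0, 1.592]
wrist_force: [0.4, -0.4, -1.2]
grip_width: 0.0188
grip_force: 24.5
```

Call:
{"method": "servo_tool", "body": {
  "commands": [
    {"delta_pos": [0, 0, -8], "twist": [0, 0, 0], "hand": 12},
    {"delta_pos": [0, 0, -11], "twist": [0, 0, 0], "hand": 12},
    {"delta_pos": [0, 0, -12], "twist": [0, 0, 0], "hand": 12},
    {"delta_pos": [0, 0, -12.5], "twist": [0, 0, 0], "hand": 12},
    {"delta_pos": [0, 0, -12.5], "twist": [0, 0, 0], "hand": 12}
  ]
}}

```text
clock: 9.85
ee_pos: [0.5734, -0.1761, 0.0171]
tool_rot: [-3.141, -0.0, 1.591]
wrist_force: [-1.6, 0.9, 2.9]
grip_width: 0.0187
grip_force: 24.8
```

Call:
{"method": "servo_tool", "body": {
  "commands": [
    {"delta_pos": [0, 0, 0], "twist": [0, 0, 0], "hand": 20},
    {"delta_pos": [0, 0, 0], "twist": [0, 0, 0], "hand": 26},
    {"delta_pos": [0, 0, 0], "twist": [0, 0, 0], "hand": 36},
    {"delta_pos": [0, 0, 0], "twist": [0, 0, 0], "hand": 36}
  ]
}}

```text
clock: 10.25
ee_pos: [0.5737, -0.1762, 0.0168]
tool_rot: [3.141, 0.0, 1.592]
wrist_force: [-0.2, -0.5, -0.1]
grip_width: 0.0358
grip_force: 0.0
```

Call:
{"method": "servo_tool", "body": {
  "commands": [
    {"delta_pos": [0, 0, 20], "twist": [0, 0, 0], "hand": 36},
    {"delta_pos": [0, 0, 60], "twist": [0, 0, 0], "hand": 40},
    {"delta_pos": [0, 0, 105], "twist": [0, 0, 0], "hand": 50},
    {"delta_pos": [0, 40, 125], "twist": [0, 0, 0], "hand": 55},
    {"delta_pos": [0, 85, 125], "twist": [0, 0, 0], "hand": 55}
  ]
}}

```text
clock: 10.75
ee_pos: [0.5766, -0.0935, 0.1462]
tool_rot: [3.133, 0.002, 1.586]
wrist_force: [0.4, 0.2, -1.0]
grip_width: 0.0549
grip_force: 0.0
```

Call:
{"method": "servo_tool", "body": {
  "commands": [
    {"delta_pos": [0, 48, 0], "twist": [0, 0, 0], "hand": 55},
    {"delta_pos": [-2, 96, 0], "twist": [0, 0, 0], "hand": 55},
    {"delta_pos": [-4, 144, 0], "twist": [0, 0, 0], "hand": 55},
    {"delta_pos": [-6, 192, 0], "twist": [0, 0, 0], "hand": 55},
    {"delta_pos": [-8, 235, 0], "twist": [0, 0, 0], "hand": 55}
  ]
}}

```text
clock: 11.25
ee_pos: [0.5652, 0.1465, 0.142]
tool_rot: [3.141, -0.001, 1.592]
wrist_force: [1.0, 0.5, 0.3]
grip_width: 0.0551
grip_force: 0.0
```

Call:
{"method": "servo_tool", "body": {
  "commands": [
    {"delta_pos": [-1, 30, -30], "twist": [0, 0, 0], "hand": 55},
    {"delta_pos": [-2, 40, -60], "twist": [0, 0, 0], "hand": 52},
    {"delta_pos": [-2, 40, -70], "twist": [0, 0, 0], "hand": 52},
    {"delta_pos": [-2, 40, -70], "twist": [0, 0, 0], "hand": 52}
  ]
}}

```text
clock: 11.65
ee_pos: [0.5621, 0.1825, 0.07]
tool_rot: [-3.138, 0.002, 1.591]
wrist_force: [-0.2, -0.2, -0.0]
grip_width: 0.0517
grip_force: 0.0
```

Run:
```python
from h import *
from plant import r
s=r.sense();print(s["ee_pos"],s["tool_rot"],s["grip_width"],s["wrist_force"])
c=r.get_calibration("wrist");print(c["eye"],c["attitude"])
w,d=r.capture("wrist")
t,_=r.capture("top");i=np.hstack([w,cv2.resize(t[150:270,300:420],(384,384),interpolation=cv2.INTER_CUBIC)])
cv2.imwrite("pics/m5.png",i[:, :][:,:]) ; cv2.imwrite("pics/m5.png",cv2.resize(i,(800,343)))
import pickle;pickle.dump(c,open("w5.pkl","wb"))
```

```text
[0.56214636 0.18247094 0.07003615] [-3.13781698e+00  2.01816347e-03  1.59136274e+00] 0.05173282852849039 [-0.17733958 -0.24832881 -0.04283514]
[0.56103833 0.25355244 0.20081104] [-0.28449185  0.00361532  0.02104894]
```

View pics/m5.png

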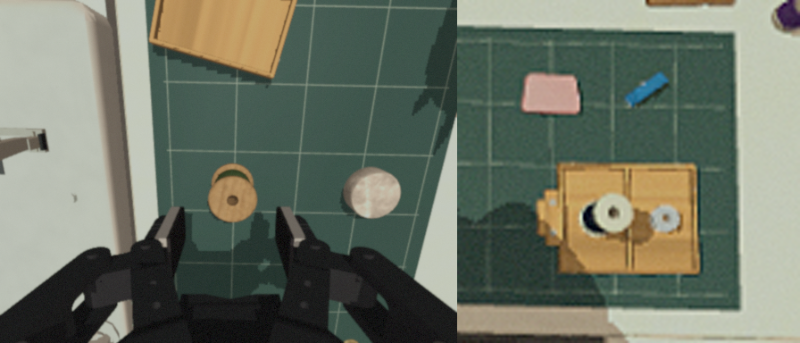

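Both things are placed in tray two: the spool at (607,212) and the bobbin at (665,217). The squat spool at (233,198) is between the jaws. Tray three's far corners are at (150,41) and (272,77) in the scaled picture.

Call:
{"method": "servo_tool", "body": {
  "commands": [
    {"delta_pos": [1, 1, -25], "twist": [0, 0, 0], "hand": 52},
    {"delta_pos": [1, 1, -48], "twist": [0, 0, 0], "hand": 52},
    {"delta_pos": [1, 1, -53], "twist": [0, 0, 0], "hand": 52},
    {"delta_pos": [1, 1, -53], "twist": [0, 0, 0], "hand": 52}
  ]
}}

```text
clock: 12.15
ee_pos: [0.5651, 0.1836, 0.0193]
tool_rot: [3.142, 0.0, 1.59]
wrist_force: [-0.3, -0.6, 1.2]
grip_width: 0.0523
grip_force: 0.0
```

Call:
{"method": "servo_tool", "body": {
  "squeeze": 30,
  "commands": [
    {"delta_pos": [0, 0, 0], "twist": [0, 0, 0], "hand": 38},
    {"delta_pos": [0, 0, 0], "twist": [0, 0, 0], "hand": 25},
    {"delta_pos": [0, 0, 0], "twist": [0, 0, 0], "hand": 25},
    {"delta_pos": [0, 0, 0], "twist": [0, 0, 0], "hand": 25},
    {"delta_pos": [0, 0, 0], "twist": [0, 0, 0], "hand": 25}
  ]
}}

```text
clock: 12.65
ee_pos: [0.5661, 0.1849, 0.0206]
tool_rot: [3.139, -0.001, 1.591]
wrist_force: [-0.5, -1.7, 7.2]
grip_width: 0.0322
grip_force: 30.2
```

Run:
```python
from h import *
import pickle
c=pickle.load(open("w5.pkl","rb"))
P=ray(c,np.array([(150,41),(272,77)])*1.12,.011)[:,:2]*1000;print(P.round(1).tolist())
d=P[1]-P[0];a=np.arctan2(d[1],d[0]);print(np.linalg.norm(d),np.degrees(a))
y=np.array([-np.sin(a),np.cos(a)]);print([(P.mean(0)+y*(81+l)).round(1) for l in(53,0,-53)])
```

```text
[[507.6, 284.3], [588.4, 263.9]]
83.35831635420796 -14.218388089893157
[array([581., 404.]), array([567.9, 352.6]), array([554.9, 301.2])]
```

Call:
{"method": "servo_tool", "body": {
  "commands": [
    {"delta_pos": [0, 0, 30], "twist": [0, 0, 0], "hand": 25},
    {"delta_pos": [0, 0, 70], "twist": [0, 0, 0], "hand": 25},
    {"delta_pos": [3, 40, 80], "twist": [0, 0, -5], "hand": 25},
    {"delta_pos": [6, 85, 80], "twist": [0, 0, -10], "hand": 25},
    {"delta_pos": [9, 130, 80], "twist": [0, 0, -15], "hand": 25}
  ]
}}

```text
clock: 13.15
ee_pos: [0.5746, 0.3161, 0.1007]
tool_rot: [3.14, -0.002, 1.324]
wrist_force: [0.6, 0.2, -0.5]
grip_width: 0.032
grip_force: 30.0
```

Call:
{"method": "servo_tool", "body": {
  "commands": [
    {"delta_pos": [3, 45, 0], "twist": [0, 0, 0], "hand": 25},
    {"delta_pos": [6, 82, 0], "twist": [0, 0, 0], "hand": 25},
    {"delta_pos": [7, 89, -20], "twist": [0, 0, 0], "hand": 25},
    {"delta_pos": [7, 89, -35], "twist": [0, 0, 0], "hand": 25},
    {"delta_pos": [7, 89, -35], "twist": [0, 0, 0], "hand": 25}
  ]
}}

```text
clock: 13.65
ee_pos: [0.5786, 0.4012, 0.0605]
tool_rot: [-3.138, 0.006, 1.329]
wrist_force: [-0.3, -0.5, -0.8]
grip_width: 0.0318
grip_force: 29.9
```

Call:
{"method": "servo_tool", "body": {
  "commands": [
    {"delta_pos": [0, 0, -15], "twist": [0, 0, 0], "hand": 25},
    {"delta_pos": [0, 0, -30], "twist": [0, 0, 0], "hand": 25},
    {"delta_pos": [0, 0, -36], "twist": [0, 0, 0], "hand": 25},
    {"delta_pos": [0, 0, -36], "twist": [0, 0, 0], "hand": 25},
    {"delta_pos": [0, 0, -36], "twist": [0, 0, 0], "hand": 25}
  ]
}}

```text
clock: 14.15
ee_pos: [0.5808, 0.4036, 0.0278]
tool_rot: [-3.142, 0.0, 1.329]
wrist_force: [0.7, 0.4, -0.5]
grip_width: 0.032
grip_force: 29.9
```

Call:
{"method": "servo_tool", "body": {
  "commands": [
    {"delta_pos": [0, 0, -2], "twist": [0, 0, 0], "hand": 25},
    {"delta_pos": [0, 0, -4], "twist": [0, 0, 0], "hand": 25},
    {"delta_pos": [0, 0, -5], "twist": [0, 0, 0], "hand": 25},
    {"delta_pos": [0, 0, -5], "twist": [0, 0, 0], "hand": 25}
  ]
}}

```text
clock: 14.55
ee_pos: [0.5809, 0.4041, 0.0237]
tool_rot: [3.141, -0.001, 1.33]
wrist_force: [-1.8, -1.7, 4.4]
grip_width: 0.0322
grip_force: 30.4
```

Call:
{"method": "servo_tool", "body": {
  "commands": [
    {"delta_pos": [0, 0, 0], "twist": [0, 0, 0], "hand": 35},
    {"delta_pos": [0, 0, 0], "twist": [0, 0, 0], "hand": 46},
    {"delta_pos": [0, 0, 0], "twist": [0, 0, 0], "hand": 46}
  ]
}}

```text
clock: 14.85
ee_pos: [0.5805, 0.4038, 0.0226]
tool_rot: [-3.141, 0.0, 1.33]
wrist_force: [0.6, -0.6, 0.0]
grip_width: 0.0462
grip_force: 0.0
```

Call:
{"method": "servo_tool", "body": {
  "commands": [
    {"delta_pos": [0, 0, 20], "twist": [0, 0, 0], "hand": 46},
    {"delta_pos": [0, 0, 60], "twist": [0, 0, 0], "hand": 46},
    {"delta_pos": [0, -20, 100], "twist": [0, 0, 0], "hand": 46},
    {"delta_pos": [0, -65, 105], "twist": [0, 0, 0], "hand": 46},
    {"delta_pos": [0, -112, 105], "twist": [0, 0, 0], "hand": 46}
  ]
}}

```text
clock: 15.35
ee_pos: [0.5822, 0.2934, 0.1323]
tool_rot: [3.137, -0.005, 1.333]
wrist_force: [0.1, -1.3, -0.8]
grip_width: 0.0461
grip_force: 0.0
```

Call:
{"method": "servo_tool", "body": {
  "commands": [
    {"delta_pos": [10, -45, 0], "twist": [0, 0, 0], "hand": 40},
    {"delta_pos": [25, -90, 0], "twist": [0, 0, 0], "hand": 36},
    {"delta_pos": [45, -133, 0], "twist": [0, 0, 0], "hand": 36},
    {"delta_pos": [65, -176, 0], "twist": [0, 0, 0], "hand": 36},
    {"delta_pos": [85, -220, 0], "twist": [0, 0, 0], "hand": 36}
  ]
}}

```text
clock: 15.85
ee_pos: [0.6667, 0.0703, 0.1298]
tool_rot: [3.14, -0.001, 1.33]
wrist_force: [0.8, 0.3, -0.2]
grip_width: 0.0358
grip_force: 0.0
```

Call:
{"method": "servo_tool", "body": {
  "commands": [
    {"delta_pos": [8, -30, -20], "twist": [0, 0, 0], "hand": 36},
    {"delta_pos": [13, -50, -50], "twist": [0, 0, 0], "hand": 36},
    {"delta_pos": [13, -51, -55], "twist": [0, 0, 0], "hand": 36},
    {"delta_pos": [13, -51, -55], "twist": [0, 0, 0], "hand": 36}
  ]
}}

```text
clock: 16.25
ee_pos: [0.6778, 0.0206, 0.0725]
tool_rot: [-3.14, 0.0, 1.328]
wrist_force: [-0.6, 0.9, -0.4]
grip_width: 0.036
grip_force: 0.0
```

Run:
```python
from h import *
from plant import r
s=r.sense();print(s["ee_pos"],s["tool_rot"],s["grip_width"],s["wrist_force"])
c=r.get_calibration("wrist")
w,d=r.capture("wrist")
t,_=r.capture("top");i=np.hstack([w,cv2.resize(t[170:270,85:205],(460,384),interpolation=cv2.INTER_CUBIC)])
cv2.imwrite("pics/m6.png",cv2.resize(i,(800,316)))
import pickle;pickle.dump(c,open("w6.pkl","wb"))
```

```text
[0.67776911 0.02062829 0.07249615] [-3.13956554e+00  9.60717993e-05  1.32841805e+00] 0.036030657101088964 [-0.61587221  0.89788416 -0.42560101]
```

View pics/m6.png

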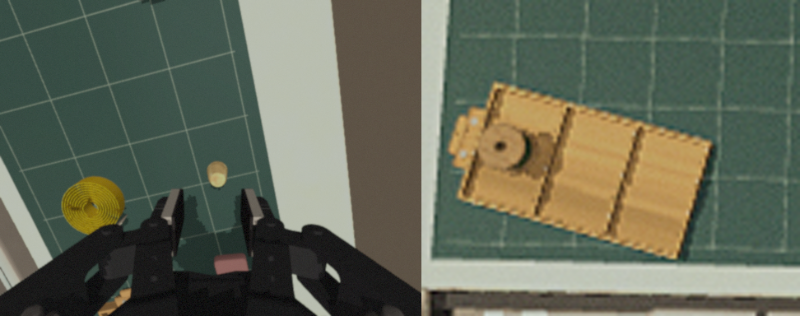

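Squat spool is standing centred in tray three's tab compartment (base at about (521,151)). The thimble is at (218,174), with its top near (218,180) in the scaled picture.

Run:
```python
from h import *
import pickle
c=pickle.load(open("w6.pkl","rb"))
print((ray(c,[np.array((218,180))*1.215],.022)*1000).round(1),(ray(c,[np.array((217,168))*1.215],.003)*1000).round(1))
```

```text
[[682.   18.5  22. ]] [[682.4  22.    3. ]]
```

Call:
{"method": "servo_tool", "body": {
  "commands": [
    {"delta_pos": [0, 0, -15], "twist": [0, 0, 0], "hand": 36},
    {"delta_pos": [0, 0, -30], "twist": [0, 0, 0], "hand": 36},
    {"delta_pos": [0, 0, -35], "twist": [0, 0, 0], "hand": 36},
    {"delta_pos": [0, 0, -35], "twist": [0, 0, 0], "hand": 36}
  ]
}}

```text
clock: 16.75
ee_pos: [0.6771, 0.0213, 0.0359]
tool_rot: [-3.138, 0.001, 1.33]
wrist_force: [-0.8, 0.5, -0.2]
grip_width: 0.0357
grip_force: 0.0
```

Call:
{"method": "servo_tool", "body": {
  "commands": [
    {"delta_pos": [3, -1, -12], "twist": [0, 0, 0], "hand": 36},
    {"delta_pos": [3, -1, -21], "twist": [0, 0, 0], "hand": 34},
    {"delta_pos": [3, -1, -21], "twist": [0, 0, 0], "hand": 30}
  ]
}}

```text
clock: 17.05
ee_pos: [0.6803, 0.0196, 0.0148]
tool_rot: [-3.139, 0.001, 1.329]
wrist_force: [-0.3, -0.3, -1.0]
grip_width: 0.0299
grip_force: 0.0
```

Call:
{"method": "servo_tool", "body": {
  "squeeze": 25,
  "commands": [
    {"delta_pos": [0, 0, 0], "twist": [0, 0, 0], "hand": 22},
    {"delta_pos": [0, 0, 0], "twist": [0, 0, 0], "hand": 10},
    {"delta_pos": [0, 0, 0], "twist": [0, 0, 0], "hand": 10},
    {"delta_pos": [0, 0, 0], "twist": [0, 0, 0], "hand": 10},
    {"delta_pos": [0, 0, 0], "twist": [0, 0, 0], "hand": 10}
  ]
}}

```text
clock: 17.55
ee_pos: [0.6818, 0.0198, 0.0171]
tool_rot: [3.141, -0.0, 1.33]
wrist_force: [0.1, 0.6, 0.7]
grip_width: 0.0144
grip_force: 24.2
```

Call:
{"method": "servo_tool", "body": {
  "commands": [
    {"delta_pos": [0, 0, 20], "twist": [0, 0, 0], "hand": 10},
    {"delta_pos": [0, 0, 60], "twist": [0, 0, 0], "hand": 10},
    {"delta_pos": [-10, 35, 85], "twist": [0, 0, 0], "hand": 10},
    {"delta_pos": [-25, 77, 85], "twist": [0, 0, 0], "hand": 10},
    {"delta_pos": [-45, 120, 85], "twist": [0, 0, 0], "hand": 10}
  ]
}}

```text
clock: 18.05
ee_pos: [0.638, 0.1404, 0.1038]
tool_rot: [3.138, -0.002, 1.327]
wrist_force: [0.9, 1.1, -0.9]
grip_width: 0.0145
grip_force: 24.2
```

Call:
{"method": "servo_tool", "body": {
  "commands": [
    {"delta_pos": [-15, 45, 0], "twist": [0, 0, 0], "hand": 10},
    {"delta_pos": [-30, 90, 0], "twist": [0, 0, 0], "hand": 10},
    {"delta_pos": [-45, 135, 0], "twist": [0, 0, 0], "hand": 10},
    {"delta_pos": [-60, 180, 0], "twist": [0, 0, 0], "hand": 10},
    {"delta_pos": [-69, 210, 0], "twist": [0, 0, 0], "hand": 10}
  ]
}}

```text
clock: 18.55
ee_pos: [0.565, 0.3549, 0.1022]
tool_rot: [-3.14, -0.002, 1.334]
wrist_force: [-0.2, 0.4, -0.8]
grip_width: 0.0143
grip_force: 24.2
```

Call:
{"method": "servo_tool", "body": {
  "commands": [
    {"delta_pos": [0, 2, -25], "twist": [0, 0, 0], "hand": 10},
    {"delta_pos": [0, 2, -45], "twist": [0, 0, 0], "hand": 10},
    {"delta_pos": [0, 2, -45], "twist": [0, 0, 0], "hand": 10},
    {"delta_pos": [0, 2, -45], "twist": [0, 0, 0], "hand": 10}
  ]
}}

```text
clock: 18.95
ee_pos: [0.5676, 0.3514, 0.0568]
tool_rot: [-3.141, 0.001, 1.329]
wrist_force: [1.1, 0.2, -0.4]
grip_width: 0.0144
grip_force: 24.2
```

Run:
```python
from h import *
from plant import r
s=r.sense();print(s["ee_pos"],s["tool_rot"],s["grip_width"],s["wrist_force"])
w,d=r.capture("wrist")
cv2.imwrite("pics/m7.png",cv2.resize(w[120:376,128:384],(600,600),interpolation=cv2.INTER_CUBIC))
```

```text
[0.56757387 0.35139901 0.05680261] [-3.14125421e+00  6.90573708e-04  1.32925678e+00] 0.014399681360540494 [ 1.06178197  0.23508288 -0.40722972]
```

View pics/m7.png

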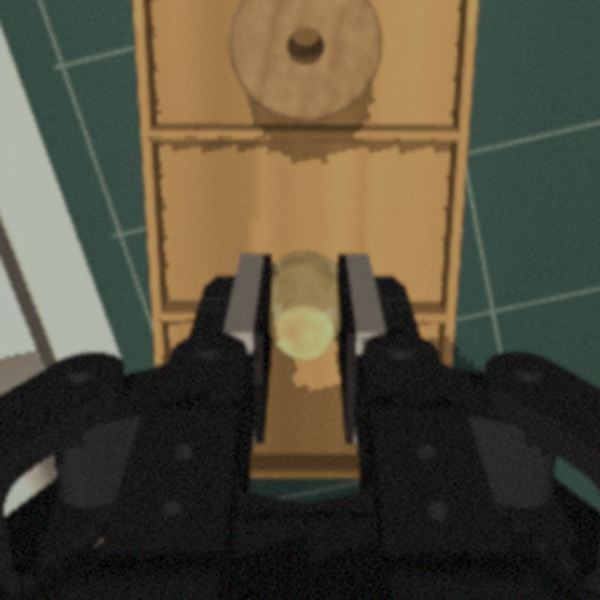

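The thimble is held upright, and the pads line up with the middle compartment. Lower it.

Call:
{"method": "servo_tool", "body": {
  "commands": [
    {"delta_pos": [0, 1, -15], "twist": [0, 0, 0], "hand": 10},
    {"delta_pos": [0, 1, -28], "twist": [0, 0, 0], "hand": 10},
    {"delta_pos": [0, 1, -33], "twist": [0, 0, 0], "hand": 10},
    {"delta_pos": [0, 1, -34], "twist": [0, 0, 0], "hand": 10},
    {"delta_pos": [0, 1, -34], "twist": [0, 0, 0], "hand": 10}
  ]
}}

```text
clock: 19.5
ee_pos: [0.5675, 0.3527, 0.0224]
tool_rot: [-3.141, 0.0, 1.33]
wrist_force: [-0.2, -0.3, -0.1]
grip_width: 0.0147
grip_force: 24.2
```

Call:
{"method": "servo_tool", "body": {
  "commands": [
    {"delta_pos": [0, 0, -1], "twist": [0, 0, 0], "hand": 10},
    {"delta_pos": [0, 0, -2], "twist": [0, 0, 0], "hand": 10},
    {"delta_pos": [0, 0, -3], "twist": [0, 0, 0], "hand": 10},
    {"delta_pos": [0, 0, -3], "twist": [0, 0, 0], "hand": 10}
  ]
}}

```text
clock: 19.9
ee_pos: [0.5676, 0.3529, 0.0199]
tool_rot: [3.142, -0.0, 1.33]
wrist_force: [-0.5, -1.1, 0.2]
grip_width: 0.0145
grip_force: 24.2
```

Call:
{"method": "servo_tool", "body": {
  "commands": [
    {"delta_pos": [0, 0, -0.5], "twist": [0, 0, 0], "hand": 10},
    {"delta_pos": [0, 0, -1], "twist": [0, 0, 0], "hand": 10},
    {"delta_pos": [0, 0, -1], "twist": [0, 0, 0], "hand": 10}
  ]
}}

```text
clock: 20.2
ee_pos: [0.5677, 0.353, 0.0197]
tool_rot: [3.141, -0.0, 1.33]
wrist_force: [-2.9, -1.8, 6.2]
grip_width: 0.0143
grip_force: 25.1
```

Call:
{"method": "servo_tool", "body": {
  "commands": [
    {"delta_pos": [0, 0, 0.5], "twist": [0, 0, 0], "hand": 17},
    {"delta_pos": [0, 0, 0.5], "twist": [0, 0, 0], "hand": 24},
    {"delta_pos": [0, 0, 0.5], "twist": [0, 0, 0], "hand": 34},
    {"delta_pos": [0, 0, 0.5], "twist": [0, 0, 0], "hand": 34}
  ]
}}

```text
clock: 20.6
ee_pos: [0.5675, 0.3527, 0.0191]
tool_rot: [-3.141, 0.0, 1.33]
wrist_force: [0.0, -0.2, -1.0]
grip_width: 0.0341
grip_force: 0.0
```

Call:
{"method": "servo_tool", "body": {
  "commands": [
    {"delta_pos": [0, 0, 15], "twist": [0, 0, 0], "hand": 34},
    {"delta_pos": [0, 0, 50], "twist": [0, 0, 0], "hand": 34},
    {"delta_pos": [0, 0, 90], "twist": [0, 0, 0], "hand": 34},
    {"delta_pos": [5, -40, 105], "twist": [0, 0, 4], "hand": 34},
    {"delta_pos": [12, -85, 105], "twist": [0, 0, 8], "hand": 34}
  ]
}}

```text
clock: 21.1
ee_pos: [0.5814, 0.2714, 0.1294]
tool_rot: [3.135, -0.006, 1.477]
wrist_force: [1.7, -2.1, 0.0]
grip_width: 0.034
grip_force: 0.0
```

Call:
{"method": "servo_tool", "body": {
  "commands": [
    {"delta_pos": [10, -47, 0], "twist": [0, 0, 5], "hand": 34},
    {"delta_pos": [20, -94, 0], "twist": [0, 0, 10], "hand": 34},
    {"delta_pos": [30, -141, 0], "twist": [0, 0, 15], "hand": 34},
    {"delta_pos": [40, -188, 0], "twist": [0, 0, 20], "hand": 34},
    {"delta_pos": [50, -235, 0], "twist": [0, 0, 25], "hand": 34}
  ]
}}

```text
clock: 21.6
ee_pos: [0.6302, 0.0309, 0.1258]
tool_rot: [3.14, 0.001, 1.909]
wrist_force: [0.3, 0.2, -0.5]
grip_width: 0.0342
grip_force: 0.0
```

Call:
{"method": "servo_tool", "body": {
  "commands": [
    {"delta_pos": [10, -47, 0], "twist": [0, 0, 5], "hand": 34},
    {"delta_pos": [20, -94, 0], "twist": [0, 0, 10], "hand": 34},
    {"delta_pos": [30, -140, 0], "twist": [0, 0, 15], "hand": 34},
    {"delta_pos": [45, -185, -10], "twist": [0, 0, 18], "hand": 34},
    {"delta_pos": [46, -196, -45], "twist": [0, 0, 18], "hand": 34}
  ]
}}

```text
clock: 22.1
ee_pos: [0.6801, -0.1741, 0.0848]
tool_rot: [3.137, 0.013, 2.212]
wrist_force: [0.8, 0.6, 0.8]
grip_width: 0.0338
grip_force: 0.0
```

Call:
{"method": "servo_tool", "body": {
  "commands": [
    {"delta_pos": [0, 0, -5], "twist": [0, 0, 0], "hand": 34},
    {"delta_pos": [0, 0, -5], "twist": [0, 0, 0], "hand": 34},
    {"delta_pos": [0, 0, -5], "twist": [0, 0, 0], "hand": 34}
  ]
}}

```text
clock: 22.4
ee_pos: [0.6766, -0.1608, 0.0758]
tool_rot: [3.14, 0.0, 2.222]
wrist_force: [-0.8, 0.6, -0.4]
grip_width: 0.0339
grip_force: 0.0
```

Run:
```python
from h import *
from plant import r
s=r.sense();print(s["ee_pos"],s["tool_rot"],s["grip_width"],s["wrist_force"])
c=r.get_calibration("wrist")
w,d=r.capture("wrist")
t,_=r.capture("top");i=np.hstack([w,cv2.resize(t[170:270,85:205],(460,384),interpolation=cv2.INTER_CUBIC)])
cv2.imwrite("pics/m8.png",cv2.resize(i,(800,316)))
h=cv2.cvtColor(w,cv2.COLOR_BGR2HSV);m=cv2.inRange(h,(95,120,60),(125,255,255))
k,l,st,ce=cv2.connectedComponentsWithStats(m);j=1+np.argmax(st[1:,4]);v,u=np.nonzero(l==j);print(ce[j],st[j])
q=ray(c,np.c_[u,v],.012)[:,:2]*1000;print(q.mean(0),cv2.minAreaRect(q.astype(np.float32)))
```

```text
[ 0.67659849 -0.1608      0.0758065 ] [3.13961346e+00 8.66501861e-05 2.22219927e+00] 0.033862874751513686 [-0.78665077  0.59155162 -0.37335812]
[254.40320233 212.95778748] [247 189  16  50 687]
[ 676.20082214 -163.80754174] ((676.5192260742188, -164.3894500732422), (10.123916625976562, 36.4533805847168), 35.64646530151367)
```

View pics/m8.png

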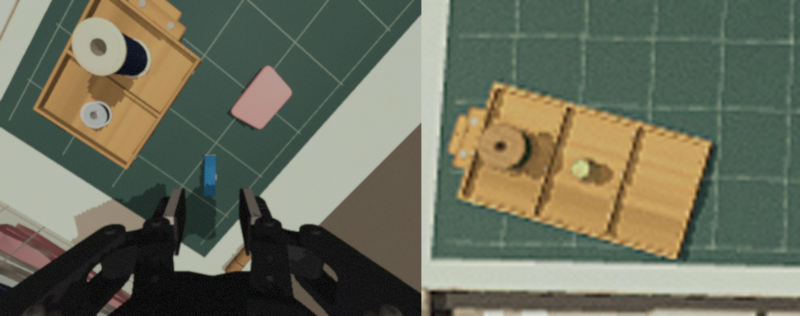

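The thimble stands in the middle compartment of tray three. The clip at (210,175) is aligned between the jaws. Descend and grip.

Call:
{"method": "servo_tool", "body": {
  "commands": [
    {"delta_pos": [0, -2, -30], "twist": [0, 0, -1], "hand": 30},
    {"delta_pos": [0, -2, -52], "twist": [0, 0, -1], "hand": 28},
    {"delta_pos": [0, -2, -60], "twist": [0, 0, -1], "hand": 28},
    {"delta_pos": [0, -2, -61], "twist": [0, 0, -1], "hand": 28},
    {"delta_pos": [0, -2, -61], "twist": [0, 0, -1], "hand": 28}
  ]
}}

```text
clock: 23.0
ee_pos: [0.6766, -0.1647, 0.0146]
tool_rot: [3.14, 0.001, 2.203]
wrist_force: [-0.1, 0.2, -0.6]
grip_width: 0.0282
grip_force: 0.0
```

Call:
{"method": "servo_tool", "body": {
  "squeeze": 25,
  "commands": [
    {"delta_pos": [0, 0, 0], "twist": [0, 0, 0], "hand": 15},
    {"delta_pos": [0, 0, 0], "twist": [0, 0, 0], "hand": 5},
    {"delta_pos": [0, 0, 0], "twist": [0, 0, 0], "hand": 5},
    {"delta_pos": [0, 0, 0], "twist": [0, 0, 0], "hand": 5},
    {"delta_pos": [0, 0, 0], "twist": [0, 0, 0], "hand": 5}
  ]
}}

```text
clock: 23.5
ee_pos: [0.6769, -0.1653, 0.0151]
tool_rot: [3.14, 0.002, 2.202]
wrist_force: [0.1, 1.3, 6.1]
grip_width: 0.0081
grip_force: 27.8
```

Call:
{"method": "servo_tool", "body": {
  "commands": [
    {"delta_pos": [0, 0, 20], "twist": [0, 0, 0], "hand": 5},
    {"delta_pos": [0, 0, 60], "twist": [0, 0, 0], "hand": 5},
    {"delta_pos": [0, 20, 95], "twist": [0, 0, -4], "hand": 5},
    {"delta_pos": [-5, 65, 100], "twist": [0, 0, -8], "hand": 5},
    {"delta_pos": [-12, 112, 100], "twist": [0, 0, -12], "hand": 5}
  ]
}}

```text
clock: 24.0
ee_pos: [0.6657, -0.0542, 0.1175]
tool_rot: [3.136, 0.003, 1.986]
wrist_force: [0.8, 1.3, -0.4]
grip_width: 0.0088
grip_force: 27.1
```

Call:
{"method": "servo_tool", "body": {
  "commands": [
    {"delta_pos": [-12, 46, 0], "twist": [0, 0, -5], "hand": 5},
    {"delta_pos": [-25, 92, 0], "twist": [0, 0, -10], "hand": 5},
    {"delta_pos": [-38, 138, 0], "twist": [0, 0, -15], "hand": 5},
    {"delta_pos": [-52, 184, 0], "twist": [0, 0, -20], "hand": 5},
    {"delta_pos": [-67, 230, 0], "twist": [0, 0, -25], "hand": 5}
  ]
}}

```text
clock: 24.5
ee_pos: [0.5962, 0.1786, 0.1148]
tool_rot: [3.14, -0.001, 1.553]
wrist_force: [-0.1, 0.2, -0.4]
grip_width: 0.0084
grip_force: 27.1
```

Call:
{"method": "servo_tool", "body": {
  "commands": [
    {"delta_pos": [-14, 45, 0], "twist": [0, 0, -5], "hand": 5},
    {"delta_pos": [-28, 88, 0], "twist": [0, 0, -10], "hand": 5},
    {"delta_pos": [-42, 122, -5], "twist": [0, 0, -13], "hand": 5},
    {"delta_pos": [-43, 124, -40], "twist": [0, 0, -13], "hand": 5},
    {"delta_pos": [-43, 124, -55], "twist": [0, 0, -13], "hand": 5}
  ]
}}

```text
clock: 25.0
ee_pos: [0.5513, 0.3027, 0.0573]
tool_rot: [-3.14, 0.001, 1.334]
wrist_force: [-1.6, -1.1, -0.2]
grip_width: 0.0082
grip_force: 27.1
```

Call:
{"method": "servo_tool", "body": {
  "commands": [
    {"delta_pos": [0, 0, -5], "twist": [0, 0, 0], "hand": 5},
    {"delta_pos": [0, 0, -5], "twist": [0, 0, 0], "hand": 5},
    {"delta_pos": [0, 0, -5], "twist": [0, 0, 0], "hand": 5}
  ]
}}

```text
clock: 25.3
ee_pos: [0.5551, 0.2994, 0.0544]
tool_rot: [3.14, -0.0, 1.327]
wrist_force: [0.3, -0.8, 0.5]
grip_width: 0.0081
grip_force: 27.1
```

Run:
```python
from h import *
from plant import r
s=r.sense();print(s["ee_pos"],s["tool_rot"],s["grip_width"],s["wrist_force"])
w,d=r.capture("wrist")
cv2.imwrite("pics/m9.png",cv2.resize(w[120:376,128:384],(600,600),interpolation=cv2.INTER_CUBIC))
```

```text
[0.55513683 0.29943569 0.05438364] [ 3.14019986e+00 -4.52484514e-04  1.32706476e+00] 0.008143705735499563 [ 0.25324437 -0.79495992  0.4668363 ]
```

View pics/m9.png

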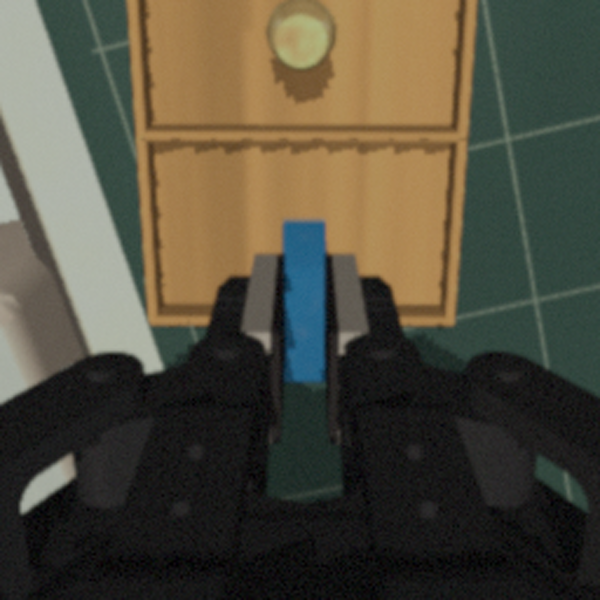

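The clip is held flat and aligned with the far compartment. Lower it.

Call:
{"method": "servo_tool", "body": {
  "commands": [
    {"delta_pos": [0, 2, -15], "twist": [0, 0, 0], "hand": 5},
    {"delta_pos": [0, 2, -28], "twist": [0, 0, 0], "hand": 5},
    {"delta_pos": [0, 2, -33], "twist": [0, 0, 0], "hand": 5},
    {"delta_pos": [0, 2, -34], "twist": [0, 0, 0], "hand": 5},
    {"delta_pos": [0, 2, -34], "twist": [0, 0, 0], "hand": 5}
  ]
}}

```text
clock: 25.85
ee_pos: [0.5531, 0.3026, 0.0185]
tool_rot: [-3.141, 0.001, 1.33]
wrist_force: [0.1, 0.1, -0.3]
grip_width: 0.0084
grip_force: 27.1
```

Call:
{"method": "servo_tool", "body": {
  "commands": [
    {"delta_pos": [0, 0, -1], "twist": [0, 0, 0], "hand": 5},
    {"delta_pos": [0, 0, -2], "twist": [0, 0, 0], "hand": 5},
    {"delta_pos": [0, 0, -2], "twist": [0, 0, 0], "hand": 5}
  ]
}}

```text
clock: 26.15
ee_pos: [0.5537, 0.3029, 0.018]
tool_rot: [3.141, -0.0, 1.33]
wrist_force: [-1.8, -1.1, 4.8]
grip_width: 0.0085
grip_force: 27.7
```

Contact. Release, rise clear and look.

Call:
{"method": "servo_tool", "body": {
  "commands": [
    {"delta_pos": [0, 0, 0.5], "twist": [0, 0, 0], "hand": 12},
    {"delta_pos": [0, 0, 0.5], "twist": [0, 0, 0], "hand": 18},
    {"delta_pos": [0, 0, 0.5], "twist": [0, 0, 0], "hand": 30},
    {"delta_pos": [0, 0, 0.5], "twist": [0, 0, 0], "hand": 30}
  ]
}}

```text
clock: 26.55
ee_pos: [0.5535, 0.3028, 0.0177]
tool_rot: [-3.141, 0.0, 1.33]
wrist_force: [1.1, -0.3, -0.0]
grip_width: 0.0299
grip_force: 0.0
```

Call:
{"method": "servo_tool", "body": {
  "commands": [
    {"delta_pos": [0, 0, 15], "twist": [0, 0, 0], "hand": 30},
    {"delta_pos": [0, 0, 50], "twist": [0, 0, 0], "hand": 30},
    {"delta_pos": [0, 0, 95], "twist": [0, 0, 0], "hand": 30},
    {"delta_pos": [0, 0, 140], "twist": [0, 0, 0], "hand": 30},
    {"delta_pos": [0, 0, 180], "twist": [0, 0, 0], "hand": 30}
  ]
}}

```text
clock: 27.05
ee_pos: [0.5539, 0.303, 0.2014]
tool_rot: [3.14, -0.002, 1.33]
wrist_force: [0.3, 2.3, -0.2]
grip_width: 0.0298
grip_force: 0.0
```

Call:
{"method": "servo_tool", "body": {
  "commands": [
    {"delta_pos": [0, -45, 0], "twist": [0, 0, 0], "hand": 30},
    {"delta_pos": [0, -90, 0], "twist": [0, 0, 0], "hand": 30},
    {"delta_pos": [0, -100, 0], "twist": [0, 0, 0], "hand": 30},
    {"delta_pos": [0, -100, 0], "twist": [0, 0, 0], "hand": 30},
    {"delta_pos": [0, -100, 0], "twist": [0, 0, 0], "hand": 30}
  ]
}}

```text
clock: 27.55
ee_pos: [0.5536, 0.2041, 0.1985]
tool_rot: [3.141, -0.002, 1.33]
wrist_force: [-0.1, 0.6, 0.1]
grip_width: 0.0299
grip_force: 0.0
```

Run:
```python
from h import *
from plant import r
s=r.sense();print(s["ee_pos"],s["grip_width"],s["wrist_force"])
w,d=r.capture("wrist");t,_=r.capture("top")
i=np.vstack([cv2.resize(t[150:265,85:405],(800,288),interpolation=cv2.INTER_CUBIC),np.hstack([cv2.resize(w[:250],(600,293)),np.zeros((293,200,3),np.uint8)])])
cv2.imwrite("pics/m10.png",i)
```

```text
[0.55360733 0.20407981 0.19852305] 0.02992601150220682 [-0.1378513   0.60429785  0.09496486]
```

View pics/m10.png

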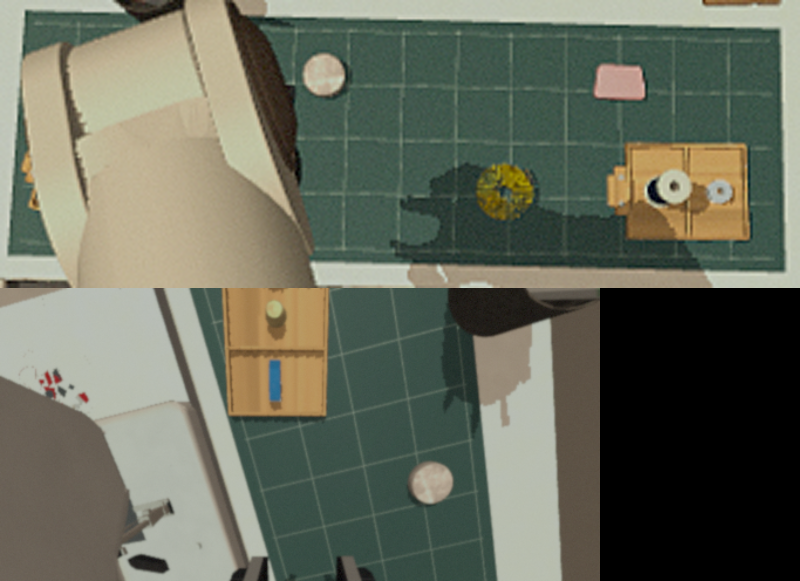

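The clip lies flat in the far compartment at (275,380) and the thimble stands in the middle at (275,315). In tray two, the spool is at (672,187) and the bobbin at (718,190). The weight, tape and chalk haven't moved.

```bash
python3 -c "
from plant import r
print(r.close_job())"
```

```text
the job is handed in; nothing more can be done
None
```

Both kits are made up and handed in at about 28 s on the robot's clock: all five items are upright in their compartments (the clip flat), and the tape, weight and chalk were not moved.

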